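# Gauge the pump bearing blocks

### The arm

A 6-joint arm with a two-finger parallel gripper is mounted at the origin on the work surface. World frame = base frame: x ahead of the robot, y to its left, z up, the work surface at z = 0. Lengths are in m, angles in rad, forces in N, time in s.
With the tool pointing down it reaches from about 0.35 to 0.975 m from the base axis. Payload 7.1 kg.
Tool frame: the origin (TCP) lies on the centre line of the jaws, within the pads' length; the fingertips stand 22 mm ahead of it and the grasp point (between the pads) lies 3 mm ahead of it; z points along the fingers, y is the direction in which the jaws open and shut (so a half turn about z gives the same grasp; the last joint's range is limited). The gripper opens to 88 mm and grips with 3 to 60 N. Pads are 20 mm wide; open, the fingers measure 115 mm over their backs; the gripper's body (75 mm by 178 mm) begins 61 mm behind the grasp point.
Start: joints at [1.24, 0.423, 1.63, -0, 1.089, -0.019], TCP at [0.192, 0.595, 0.245] pointing down, gripper open.
Joint ranges: [-3, 3], [-0.9, 2.11], [0.09, 2.58], [-1.31, 4.45], [0.11, 2.69], [-2.54, 2.54]. Speed limits (rad/s): [2.39, 2.39, 3.01, 3.14, 3.14, 3.14].

### API

Orientations are given as [roll, pitch, yaw] about the fixed x, y, z axes, in that order (R = Rz(yaw) Ry(pitch) Rx(roll)).
In Python, from workcell import manip gives the robot as it stands.
- The arm moves only by the tool send_rows, never from a script. Its argument "targets" is a list of rows, each an object of numbers: "tx", "ty", "tz": the shift along the tool's x, y, z in cm; "roll": the turn about the tool's z in rad. In form: [{"tx": .., "ty": .., "tz": .., "roll": ..}, ...]. A call has exactly 8 rows; each row is the pose to reach, as a shift and turn from the pose commanded when the call began, along the tool's axes at that moment; what a row does not reach only later rows make up. A row lasts 1/10 s, in which the tool goes at most 50 mm and 8.59 degrees, less where a joint would pass 70% of its speed; a pose out of reach is approached as far as the arm can. A call with a gripper value outside its range is refused whole. "grip" is the gripper's target within -1 to 1 (fully open at 1, half-way at 0, shut at -1), set as the call begins (left out, the last holds). The fingers move at their own pace and stop on an object; "force" is the grip in N (left out, the last holds). Time passes only in rows, so rows that repeat a pose let the fingers close, or fill a call up. It gives the time, the measured TCP pose, the force and the opening at its end, in the units of the state.
- manip.sense(): the state, without advancing time (a new reading comes with each control period).
- manip.get_image(name): name is "scene" or "top" or "wrist"; returns the picture (480x640x3 uint8, red, green, blue); there is no depth.
- manip.get_calibration(name): a dict with "fx", "fy", "cx", "cy" (pixels), "position" and "attitude" of the camera in the world; the wrist camera has in their place "tool_from_camera" (4x4, takes a point from camera to tool coordinates, whose origin is the TCP and whose axes are the flange's). Camera axes: x right, y up, looking along -z (the intrinsics and any distortion apply to the point x, -y, -z); pixel columns grow to the right and rows downward; lengths in m; the calibration is good to about 2 mm. A picture is of the moment at which its call begins: read the wrist's pose just before it. get_calibration takes no time and is no camera call.
- manip.sign_off(): hands the job in, once; it reports no verdict.
The state is a dict: "clock": time; "qpos": joint angles; "joint_velocities": joint speeds; "joint_efforts": joint torques, N m; "eef_pos": TCP position; "ee_rot": TCP orientation; "wrist_force": force on the tool from outside, world axes, zero at the start; "torque": the same for the moment, N m; "grip_width": finger opening in m.
Only numpy, scipy, OpenCV 4.12 (cv2) and the standard library are available. Lean on these libraries where they do the work, as an engineer would, in place of code of your own. Each camera call takes 0.05 s, during which the arm holds its last target.

### The job

Only one of the three brass bearing blocks has a bore that takes the blue-handled pin gauge: take the gauge from its wooden stand and try it gently in the blocks, never forcing it, until you find the one it goes fully home in. Leave the gauge standing home in that block, where the block stands, and then set the two blocks that failed down gently, upright and side by side, on the floor of the red scrap bin. Do not disturb the screwdriver, wrench, steel stub shaft and jar.

Things in the scene. Friction and masses are not known exactly. Their poses are not given: they have to be found in the camera images.
- gauge: pin gauge, 0.12 kg, upright in its stand: steel pin 16 mm in diameter, 32 mm long, foot chamfered 2 mm (over 3 mm), then a round blue handle 24 mm in diameter, 45 mm long, whose underside is the shoulder. Origin: centre of the pin's lower end; z up the axis. Fully home, the shoulder rests on the block's top and the origin is 6 mm above the block's underside; in a tight bush it stops about 22 mm above it
- gauge_grip (a point): where to grip the gauge: on its axis, half way up the blue handle, 57 mm above the gauge's origin
- block_a: One of three look-alikes: brass bearing block, 60 (its x) by 44 (its y) by 38 mm high, about 0.5 kg, loose on the bench, with a 19 mm round upright hole in the middle of its top. Origin: centre of its underside; z up. Which of the three takes the gauge changes every time, whatever the name
- block_b: Look-alike: brass bearing block, 60 (its x) by 44 (its y) by 38 mm high, about 0.5 kg, loose on the bench, with a 19 mm round upright hole in the middle of its top. Origin: centre of its underside; z up. 8 mm below the top begins the bore of a copper bush, captive in each block with about 1 mm of sideways play
- block_c: Look-alike: brass bearing block, 60 (its x) by 44 (its y) by 38 mm high, about 0.5 kg, loose on the bench, with a 19 mm round upright hole in the middle of its top. Origin: centre of its underside; z up. In one block the bush is bored 17.4 mm right down; in the two others it narrows to 13.5 mm at 16 mm below the block's top, where the pin stops
- bin: red plastic scrap bin without lid, fixed, 160 (its x) by 270 (its y) by 40 mm high, walls and floor 5 mm thick. Origin: centre of its underside; inner floor 5 mm above it. There is room for the two blocks side by side along its y, 62 mm to each side of its middle
- stand: dark wooden stand of the gauge, fixed, 80 by 80 by 36 mm high, with a 20 mm hole right through its middle in which the gauge hangs by its shoulder (gauge origin 4 mm above the bench). Origin: centre of its underside
- table: wooden workbench, fixed, its top at z = 0. Origin: centre of its top. No block may be pressed on it with more than 50 N (forcing the gauge), its own 5 N included, nor hit the bin's floor with more than 100 N (as in a drop of 25 mm or more)
- screwdriver: bystander: screwdriver with light wooden handle, 190 mm long, lying crosswise on the bench between the robot and the blocks; leave alone
- wrench: bystander: steel wrench, 170 mm long, lying crosswise on the bench between the robot and the blocks; leave alone
- shaft: bystander: stepped steel stub shaft standing upright, foot 32 mm in diameter, 42 mm high, between the stand and the bin; origin: centre of its underside; leave alone
- jar: bystander: amber jar with black cap, 56 mm in diameter, 68 mm high, to the robot's right of the blocks; origin: centre of its underside; leave alone
Things that resemble listed ones, but are neither listed nor needed, are in the scene too. Leave any green or turquoise look-alike of the block_a alone.

How it is judged:
By the outcome, as a careful person would: the job done as asked, in the order asked, and still so for the second after the job is handed in, with the robot touching nothing.
It also fails if it takes over 72 s, if anything falls off the work surface, if the arm or the gripper's body presses on something with over 40 N, if the wrist force passes 120 N, or if a joint passes its speed limit or range.

## Working session

There is one attempt and no reset: what is moved stays moved. The work goes in short steps, Python scripts to look and compute and a tool call to move; the robot and the scene stay as the last step left them, time stands still between calls to the robot, and variables do not carry over. Pictures are saved under pics/ and viewed, and the job is handed in when it is done.

Besides the shell and the picture viewer there is one more tool, called after ">>>" in YAML: its name, and indented under it one key for each argument. send_rows: Moves the arm, as the interface text tells. Its arguments: {"type":"object","properties":{"targets":{"type":"array"},"grip":{"type":"number"},"force":{"type":"number"}},"required":["targets"]}

```bash
mkdir -p pics; python3 - <<'E'
from workcell import manip
import cv2
s=manip.sense(); print(s)
for n in ("scene","top","wrist"):
    c=manip.get_calibration(n); print(n,c)
    im=manip.get_image(n); cv2.imwrite(f"pics/{n}0.png",im[:,:,::-1])
E
```

```text
{'clock': 0.0, 'qpos': array([ 1.24002351e+00,  4.23824225e-01,  1.63068456e+00, -1.19622225e-05,
        1.08863048e+00, -1.89919416e-02]), 'joint_velocities': array([-0.00010018,  0.00031411,  0.00049135,  0.00097563,  0.00017383,
       -0.00167632]), 'joint_efforts': array([-2.02712508e-03, -5.44634593e+01, -2.73660618e+01,  6.42580655e-02,
        2.28492566e-02, -1.17110781e-04]), 'eef_pos': array([0.19152271, 0.59437486, 0.2439142 ]), 'ee_rot': array([-3.14004612e+00, -1.87833964e-05,  2.82981732e+00]), 'wrist_force': array([ 0.16683579, -0.4107416 , -0.19189135]), 'torque': array([ 0.04656659, -0.03053253,  0.03397839]), 'grip_width': 0.08778956388575558}
scene {'fx': 619.0949812613595, 'fy': 619.0949812613595, 'cx': 318.96169259899676, 'cy': 241.22564521701352, 'position': array([ 1.16084199, -0.56184751,  0.70191539]), 'attitude': array([ 0.91525232, -0.00395668,  0.92518475])}
top {'fx': 450.08988979997883, 'fy': 450.08988979997883, 'cx': 315.0452565548494, 'cy': 237.62744507316356, 'position': array([ 0.33286126, -0.08691398,  0.8667562 ]), 'attitude': array([ 0.17057012,  0.00826316, -1.56361718])}
wrist {'fx': 341.76637072578353, 'fy': 341.76637072578353, 'cx': 325.91748471967486, 'cy': 240.52088095130685, 'tool_from_camera': array([[-4.43547499e-06,  9.52603702e-01,  3.04214047e-01,
         8.50417060e-02],
       [ 9.99999979e-01,  6.67515993e-05, -1.94443177e-04,
         4.95914591e-04],
       [-2.05534064e-04,  3.04214040e-01, -9.52603682e-01,
        -1.39935616e-01],
       [ 0.00000000e+00,  0.00000000e+00,  0.00000000e+00,
         1.00000000e+00]])}
```

View pics/scene0.png

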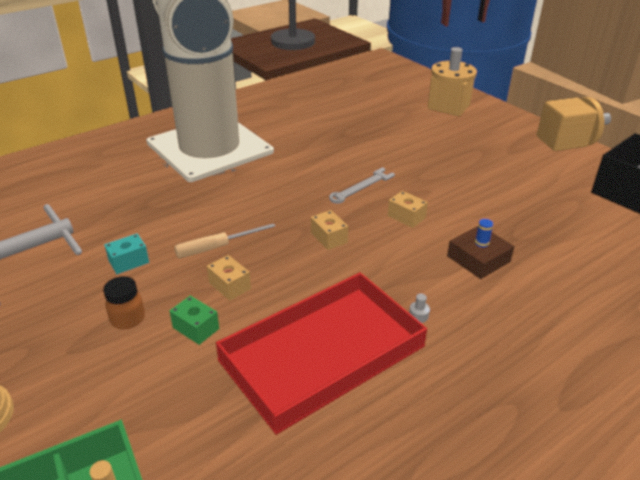

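View pics/top0.png

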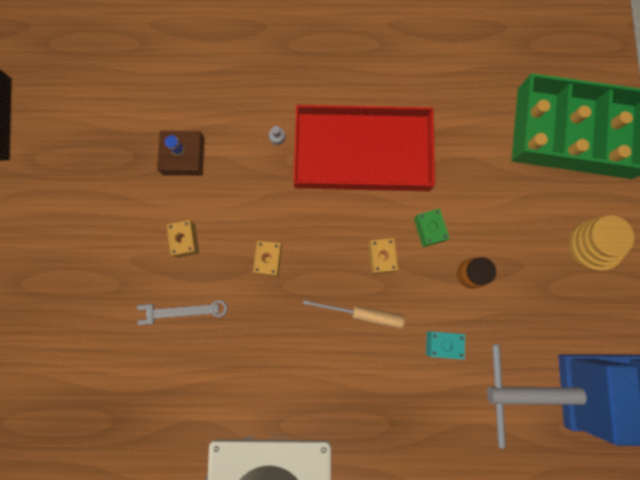

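View pics/wrist0.png

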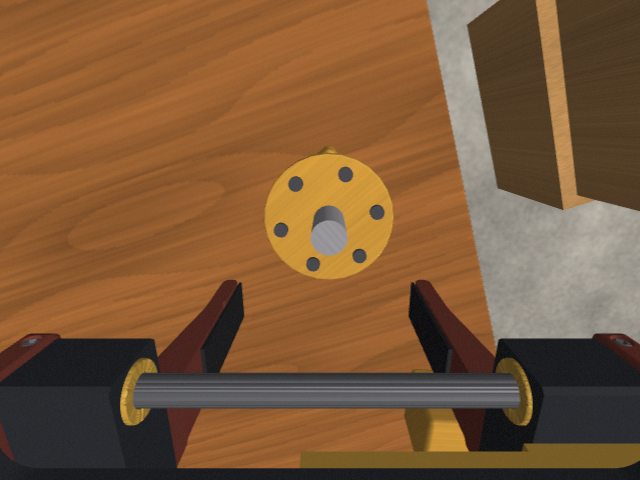

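The scene picture shows the three brass blocks at about (228,275), (330,228) and (408,208), with the gauge at (485,240). In the top picture the blocks are at about (180,238), (267,258) and (384,255), the stand at (180,153) and the bin at (365,148). I'll enlarge these areas and set up helpers.

```bash
cat > h.py <<'E'
import numpy as np, cv2
from scipy.spatial.transform import Rotation as Ro
from workcell import manip
def cam(n, st=None):
    c=manip.get_calibration(n)
    if n!="wrist":
        return c, Ro.from_euler('xyz',c['attitude']).as_matrix(), np.array(c['position'])
    st=st or manip.sense()
    R=Ro.from_euler('xyz',st['ee_rot']).as_matrix(); T=c['tool_from_camera']
    return c, R@T[:3,:3], R@T[:3,3]+st['eef_pos']
def p2w(n,u,v,z,st=None):
    c,R,p=cam(n,st)
    d=R@np.array([(u-c['cx'])/c['fx'],-(v-c['cy'])/c['fy'],-1])
    return p+d*(z-p[2])/d[2]
def w2p(n,w,st=None):
    c,R,p=cam(n,st)
    q=R.T@(np.array(w)-p); return c['cx']+c['fx']*q[0]/-q[2], c['cy']-c['fy']*q[1]/-q[2]
def crop(im,x0,y0,x1,y1,k,name):
    cv2.imwrite("pics/"+name,cv2.resize(im[y0:y1,x0:x1,::-1] if im.ndim==3 else im,None,fx=k,fy=k,interpolation=cv2.INTER_CUBIC))
E
python3 - <<'E'
from h import *
print(w2p("top",[0,0,0]),w2p("scene",[0,0,0]), w2p("scene",[.19,.595,.245]),w2p("top",[.19,.595,.245]))
for u,v,z in[(180,238,.038),(267,258,.038),(384,255,.038),(180,153,.036),(297,107,.04),(433,108,.04),(433,188,.04),(295,187,.04),(277,135,.03)]: print(u,v,p2w("top",u,v,z).round(4))
for u,v,z in[(408,200,.038),(330,221,.038),(228,268,.038)]: print(u,v,p2w("scene",u,v,z).round(4))
t=cv2.imread("pics/top0.png")[:,:,::-1]
crop(t,140,115,300,285,5/1.2,"t1.png"); crop(t,290,95,450,285,3,"t2.png")
s=cv2.imread("pics/scene0.png")[:,:,::-1]
crop(s,190,180,530,320,2.3,"s1.png")
E
```

```text
(np.float64(268.7465294075901), np.float64(505.1816168207141)) (np.float64(209.67785905948963), np.float64(147.87786614216415)) (np.float64(463.71538417945146), np.float64(12.679311372998058)) (np.float64(-197.77425227597632), np.float64(421.07707068951487))
180 238 [0.4734 0.1739 0.038 ]
267 258 [0.4367 0.0098 0.038 ]
384 255 [ 0.4436 -0.2071  0.038 ]
180 153 [0.6411 0.1843 0.036 ]
297 107 [ 0.7352 -0.0418  0.04  ]
433 108 [ 0.7339 -0.308   0.04  ]
433 188 [ 0.572 -0.302  0.04 ]
295 187 [ 0.5727 -0.0402  0.04  ]
277 135 [ 0.6811 -0.0027  0.03  ]
408 200 [0.4713 0.1758 0.038 ]
330 221 [0.4362 0.0127 0.038 ]
228 268 [ 0.4407 -0.2056  0.038 ]
```

View pics/t1.png

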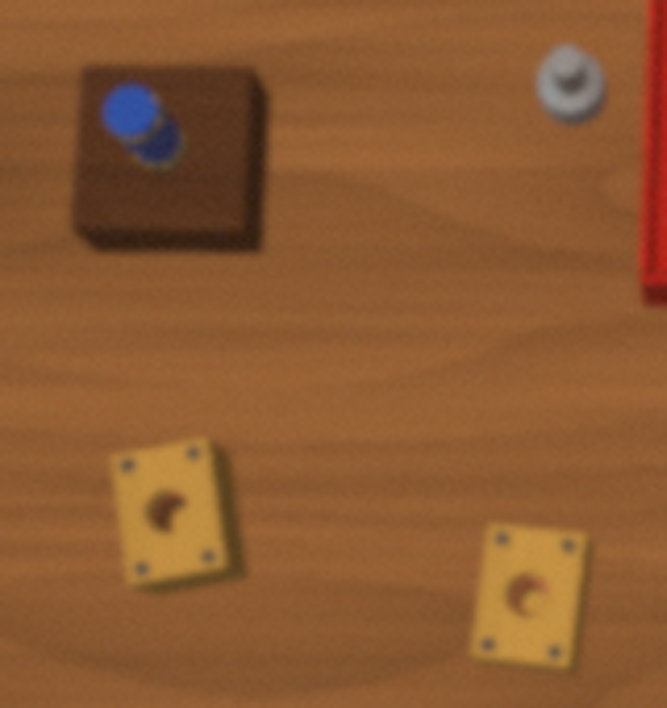

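View pics/t2.png

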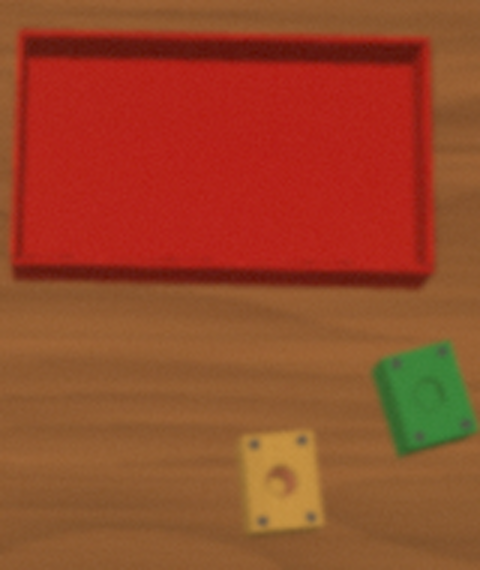

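View pics/s1.png

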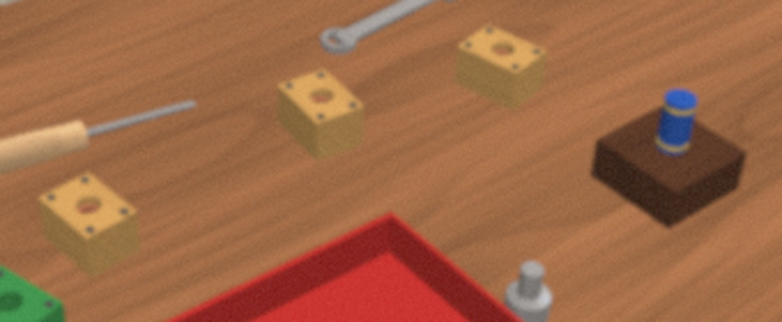

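The crops show the block top corners, the gauge's blue top at (131,110) in t1, and the bin rim corners. I'll convert these to poses.

```bash
python3 - <<'E'
from h import *
def P(L,ox,oy,k,z): return np.array([p2w("top",ox+u/k,oy+v/k,z)[:2] for u,v in L])
k=5/1.2
def blk(L,ox,oy,k):
    w=P(L,ox,oy,k,.038); e=[np.linalg.norm(w[i]-w[(i+1)%4]) for i in range(4)]
    lx=(w[3]-w[0]+w[2]-w[1]); print("c",w.mean(0).round(4),"edges",np.round(e,4),"long yaw",np.degrees(np.arctan2(lx[1],lx[0])).round(1))
    r=cv2.minAreaRect(w.astype(np.float32)*1000); print(r)
blk([(108,455),(210,438),(229,568),(128,588)],140,115,k)
blk([(488,522),(592,533),(572,668),(470,655)],140,115,k)
blk([(240,436),(313,430),(323,526),(248,533)],290,95,3)
print("holes",P([(166,511),(526,595)],140,115,k,.038),P([(281,481)],290,95,3,.038))
print("gauge",P([(131,110)],140,115,k,.081), "scene", p2w("scene",190+680/2.3,180+97/2.3,.081))
print("gauge foot of handle", P([(160,147)],140,115,k,.036))
print("stand",P([(84,66),(252,68),(250,238),(74,233)],140,115,k,.036))
b=P([(20,31),(430,39),(433,273),(12,268)],290,95,3,.04);print("bin",b,b.mean(0))
sc=[(408,201),(330,222),(228,269)]
for x in sc: print(p2w("scene",*x,.038))
print("sc holes",[p2w("scene",190+a/2.3,180+b/2.3,.038).round(4) for a,b in[(503,48),(322,96),(89,205)]])
print("shaft",P([(572,82)],140,115,k,.03))
E
```

```text
c [0.4737 0.173 ] edges [0.0465 0.0605 0.0457 0.0618] long yaw -168.4
((474.05535888671875, 172.97288513183594), (61.83765411376953, 46.478702545166016), 11.726391792297363)
c [0.4375 0.0093] edges [0.047  0.061  0.0457 0.0601] long yaw 173.4
((437.3002624511719, 8.942808151245117), (47.005435943603516, 60.9915771484375), 84.0318374633789)
c [ 0.443  -0.2065] edges [0.0456 0.06   0.0463 0.0605] long yaw -175.8
((442.88226318359375, -206.2926025390625), (60.89516830444336, 46.29926681518555), 4.567607879638672)
holes [[0.47407972 0.17423001]
 [0.43705248 0.01126324]] [[ 0.44299216 -0.20647649]]
gauge [[0.64672346 0.18671366]] scene [0.64555488 0.18772442 0.081     ]
gauge foot of handle [[0.64657871 0.18770595]]
stand [[0.68639828 0.22588049]
 [0.68569378 0.1466769 ]
 [0.6026124  0.14340836]
 [0.60465363 0.22514498]]
bin [[ 0.73866634 -0.04106926]
 [ 0.73392461 -0.30867522]
 [ 0.5759097  -0.30466994]
 [ 0.57792571 -0.03825953]] [ 0.65660659 -0.17316849]
[0.47378698 0.17342992 0.038     ]
[0.43873053 0.01074841 0.038     ]
[ 0.44298793 -0.2069292   0.038     ]
sc holes [array([0.4743, 0.1748, 0.038 ]), array([0.4381, 0.0112, 0.038 ]), array([ 0.444 , -0.2062,  0.038 ])]
shaft [[ 0.68181226 -0.00326824]]
```

```bash
cat >> h.py <<'E'
def delta(x,y,z,yaw=None,ref=None):
    s=manip.sense(); p=s['eef_pos']; R=Ro.from_euler('xyz',s['ee_rot']).as_matrix()
    d=R.T@(np.array([x,y,z])-p)*100
    cy=np.arctan2(R[1,0],R[0,0])
    roll=0 if yaw is None else -(((yaw-cy)+np.pi)%(2*np.pi)-np.pi)
    print("t %.2f tcp"%s['clock'],p.round(4),"rpy",s['ee_rot'].round(4),"F",s['wrist_force'].round(1),"w %.4f"%s['grip_width'],"\n d tx %.2f ty %.2f tz %.2f roll %.3f"%(*d,roll))
E
python3 - <<'E'
from h import *
delta(.646,.187,.20,np.pi)
E
```

```text
t 0.15 tcp [0.1916 0.5945 0.2441] rpy [-3.1404 -0.      2.8298] F [-0.1 -1.1 -0.2] w 0.0877 
 d tx -55.75 ty -24.84 tz 4.44 roll -0.312
```

>>> send_rows:
  targets:
    - {"tx":-4,"ty":-1.8,"tz":0.3,"roll":-0.03}
    - {"tx":-8.4,"ty":-3.7,"tz":0.7,"roll":-0.06}
    - {"tx":-12.8,"ty":-5.7,"tz":1,"roll":-0.1}
    - {"tx":-17.2,"ty":-7.7,"tz":1.4,"roll":-0.14}
    - {"tx":-21.6,"ty":-9.6,"tz":1.7,"roll":-0.18}
    - {"tx":-26,"ty":-11.6,"tz":2,"roll":-0.22}
    - {"tx":-30.4,"ty":-13.5,"tz":2.4,"roll":-0.26}
    - {"tx":-34.8,"ty":-15.5,"tz":2.8,"roll":-0.31}
  grip: 0.1

```text
clock: 0.95
eef_pos: [0.4765, 0.3391, 0.2165]
ee_rot: [3.142, -0.0, -3.142]
wrist_force: [1.3, 0.3, -0.5]
grip_width: 0.0485
```

```bash
python3 -c "
from h import *
delta(.646,.187,.20,np.pi)"
```

```text
t 0.95 tcp [0.4765 0.3391 0.2165] rpy [ 3.1416e+00 -1.0000e-04 -3.1415e+00] F [ 1.3  0.3 -0.5] w 0.0485 
 d tx -16.94 ty -15.21 tz 1.65 roll 0.000
```

>>> send_rows:
  targets:
    - {"tx":-3.5,"ty":-3.1,"tz":0.3}
    - {"tx":-7,"ty":-6.3,"tz":0.7}
    - {"tx":-10.4,"ty":-9.4,"tz":1}
    - {"tx":-13.7,"ty":-12.3,"tz":1.3}
    - {"tx":-16,"ty":-14.4,"tz":1.5}
    - {"tx":-16.9,"ty":-15.2,"tz":1.6}
    - {"tx":-16.9,"ty":-15.2,"tz":1.6}
    - {"tx":-16.9,"ty":-15.2,"tz":1.6}

```text
invalid input
```

```bash
python3 -c "
from h import *
delta(.646,.187,.064,np.pi)
print(w2p('wrist',[.646,.187,.081]),w2p('wrist',[.646,.187,.036]))
im=manip.get_image('wrist'); cv2.imwrite('pics/w1.png',im[:,:,::-1])"
```

```text
t 0.95 tcp [0.4765 0.3391 0.2165] rpy [ 3.1416e+00 -1.0000e-04 -3.1415e+00] F [ 1.3  0.3 -0.5] w 0.0485 
 d tx -16.95 ty -15.21 tz 15.25 roll 0.000
(np.float64(172.06883689785255), np.float64(399.9747955785929)) (np.float64(189.28618717215906), np.float64(369.87220845287834))
```

View pics/w1.png

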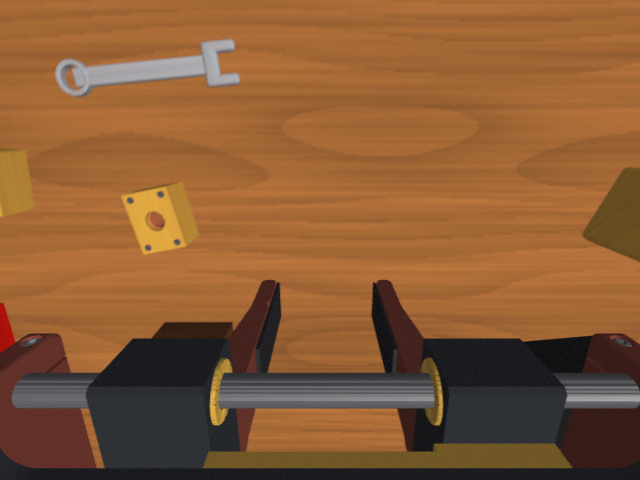

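The gripper camera looks back toward the robot. Block A's bore is at (155,220) in that view, so I can check the calibration against it.

>>> send_rows:
  targets:
    - {"tx":-3.5,"ty":-3.1,"tz":0.3,"roll":0}
    - {"tx":-7,"ty":-6.3,"tz":0.7,"roll":0}
    - {"tx":-10.4,"ty":-9.4,"tz":1,"roll":0}
    - {"tx":-13.7,"ty":-12.3,"tz":1.3,"roll":0}
    - {"tx":-16,"ty":-14.4,"tz":2.5,"roll":0}
    - {"tx":-16.9,"ty":-15.2,"tz":4,"roll":0}
    - {"tx":-16.9,"ty":-15.2,"tz":5.6,"roll":0}
    - {"tx":-16.9,"ty":-15.2,"tz":5.6,"roll":0}

```text
clock: 1.8
eef_pos: [0.6413, 0.1885, 0.1572]
ee_rot: [-3.14, -0.006, 3.14]
wrist_force: [-0.4, 0.2, -1.1]
grip_width: 0.0483
```

```bash
python3 -c "
from h import *
st={'eef_pos':np.array([.4765,.3391,.2165]),'ee_rot':[np.pi,0,np.pi]}
print(p2w('wrist',155.5,220.5,.038,st))
delta(.646,.187,.064,np.pi)
im=manip.get_image('wrist'); cv2.imwrite('pics/w2.png',im[:,:,::-1])"
```

```text
[0.47316826 0.17635278 0.038     ]
t 1.80 tcp [0.6413 0.1885 0.1572] rpy [-3.1403 -0.0061  3.1399] F [-0.4  0.2 -1.1] w 0.0483 
 d tx -0.53 ty -0.14 tz 9.32 roll -0.002
```

View pics/w2.png

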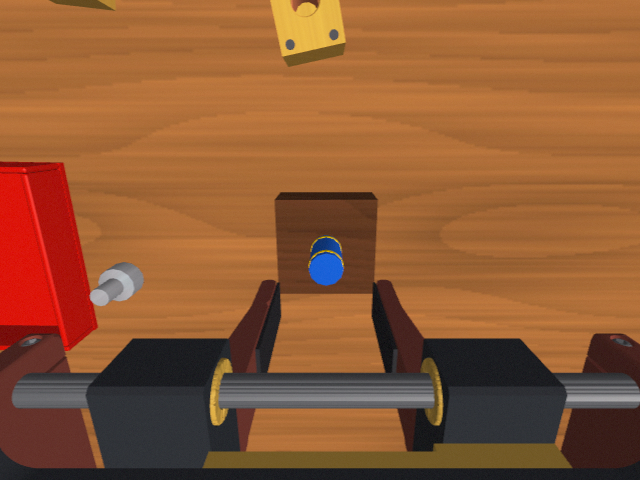

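The gauge's blue top is at (326,268), centred between the jaws, with its stand below.

```bash
python3 -c "
from h import *
print(p2w('wrist',326,268,.081), p2w('wrist',326,243,.036))
delta(.646,.187,.064,np.pi)
im=cv2.imread('pics/w2.png')[:,:,::-1]; crop(im,260,180,400,300,5,'w2c.png')"
```

```text
[0.64593484 0.18981633 0.081     ] [0.6424414  0.18981608 0.036     ]
t 1.85 tcp [0.6418 0.1891 0.1586] rpy [-3.1407 -0.0043  3.1407] F [ 0.  -0.7 -0.7] w 0.0483 
 d tx -0.46 ty -0.20 tz 9.46 roll -0.001
```

View pics/w2c.png

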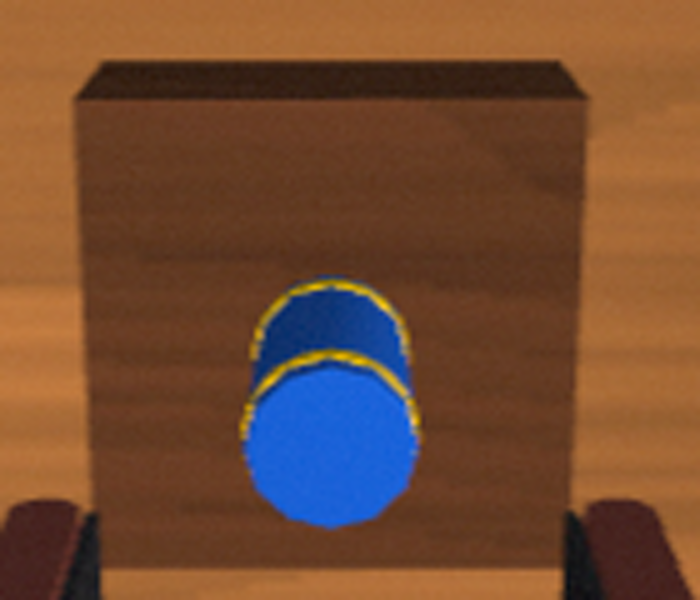

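>>> send_rows:
  targets:
    - {"tx":0,"ty":0.1,"tz":1.5,"roll":0}
    - {"tx":0,"ty":0.1,"tz":3.5,"roll":0}
    - {"tx":0,"ty":0.15,"tz":5.5,"roll":0}
    - {"tx":0,"ty":0.15,"tz":7.3,"roll":0}
    - {"tx":0,"ty":0.15,"tz":8.6,"roll":0}
    - {"tx":0,"ty":0.15,"tz":9.2,"roll":0}
    - {"tx":0,"ty":0.15,"tz":9.5,"roll":0}
    - {"tx":0,"ty":0.15,"tz":9.5,"roll":0}

```text
clock: 2.65
eef_pos: [0.6443, 0.1899, 0.0657]
ee_rot: [3.142, 0.0, 3.14]
wrist_force: [0.1, 0.0, -0.1]
grip_width: 0.0484
```

```bash
python3 -c "
from h import *
im=manip.get_image('wrist'); cv2.imwrite('pics/w3.png',im[:,:,::-1])
delta(.646,.1885,.064,np.pi)"
```

```text
t 2.70 tcp [0.6445 0.1899 0.0662] rpy [3.1413e+00 9.0000e-04 3.1398e+00] F [ 0.  -0.5 -0.8] w 0.0484 
 d tx -0.15 ty -0.14 tz 0.22 roll -0.002
```

View pics/w3.png

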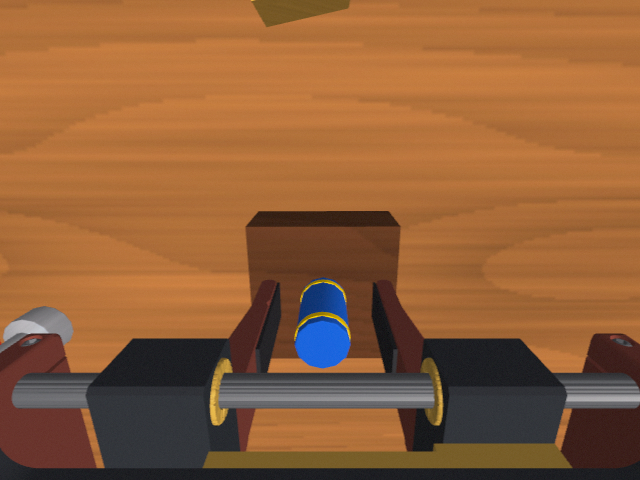

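The gauge's top is at (323,342), between the jaws. I'll work out the remaining offset.

```bash
python3 -c "
from h import *
print(p2w('wrist',323,342,.081), p2w('wrist',326,342,.081))
delta(.646,.1885,.064,np.pi)"
```

```text
[0.64485754 0.18936982 0.081     ] [0.64486058 0.19064344 0.081     ]
t 2.70 tcp [0.6445 0.1899 0.0662] rpy [3.1413e+00 9.0000e-04 3.1398e+00] F [ 0.  -0.5 -0.8] w 0.0484 
 d tx -0.15 ty -0.14 tz 0.22 roll -0.002
```

>>> send_rows:
  targets:
    - {"tx":0,"ty":-0.06,"tz":0.2,"roll":0}
    - {"tx":0,"ty":-0.06,"tz":0.2,"roll":0}
    - {"tx":0,"ty":-0.06,"tz":0.2,"roll":0}
    - {"tx":0,"ty":-0.06,"tz":0.2,"roll":0}
    - {"tx":0,"ty":-0.06,"tz":0.2,"roll":0}
    - {"tx":0,"ty":-0.06,"tz":0.2,"roll":0}
    - {"tx":0,"ty":-0.06,"tz":0.2,"roll":0}
    - {"tx":0,"ty":-0.06,"tz":0.2,"roll":0}
  grip: -1
  force: 25

```text
clock: 3.5
eef_pos: [0.6443, 0.1891, 0.064]
ee_rot: [-3.142, 0.0, 3.14]
wrist_force: [-0.6, -0.7, 4.4]
grip_width: 0.0236
```

```bash
python3 -c "
from h import *
delta(.646,.1885,.18,np.pi)"
```

```text
t 3.50 tcp [0.6443 0.1891 0.064 ] rpy [-3.1416e+00  4.0000e-04  3.1398e+00] F [-0.6 -0.7  4.4] w 0.0236 
 d tx -0.18 ty -0.06 tz -11.60 roll -0.002
```

>>> send_rows:
  targets:
    - {"tx":0,"ty":0,"tz":-1,"roll":0}
    - {"tx":0,"ty":0,"tz":-3,"roll":0}
    - {"tx":0,"ty":0,"tz":-5.5,"roll":0}
    - {"tx":1.5,"ty":-0.3,"tz":-7.5,"roll":0}
    - {"tx":4,"ty":-0.9,"tz":-8.5,"roll":0}
    - {"tx":6,"ty":-1.3,"tz":-8.6,"roll":0}
    - {"tx":7,"ty":-1.4,"tz":-8.6,"roll":0}
    - {"tx":7,"ty":-1.4,"tz":-8.6,"roll":0}

```text
clock: 4.3
eef_pos: [0.5729, 0.1753, 0.1497]
ee_rot: [-3.141, -0.001, 3.14]
wrist_force: [-0.3, -0.4, -1.5]
grip_width: 0.0236
```

```bash
python3 -c "
from h import *
im=manip.get_image('wrist'); cv2.imwrite('pics/w4.png',im[:,:,::-1])
delta(.474,.175,.12,np.pi)"
```

```text
t 4.35 tcp [0.5741 0.1755 0.1498] rpy [3.1415e+00 2.0000e-04 3.1400e+00] F [ 0.6 -0.  -1.1] w 0.0237 
 d tx 10.01 ty -0.07 tz 2.97 roll -0.002
```

View pics/w4.png

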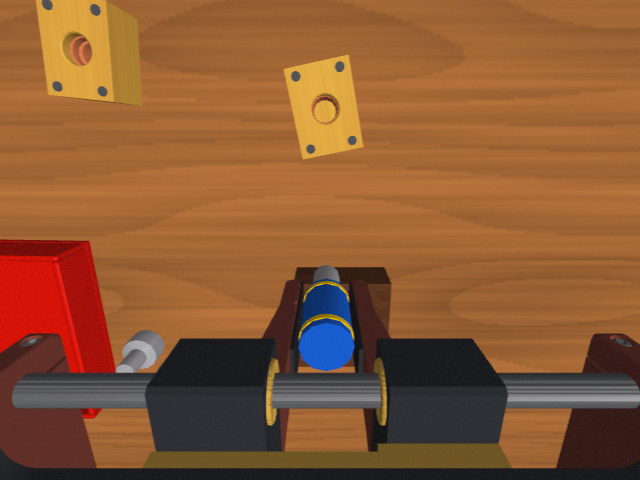

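The gauge is held, with the pin's foot hidden behind it at about (326,270). Block A's bore is at (326,109) and block B's at (78,50). I'll enlarge both.

```bash
python3 -c "
from h import *
im=cv2.imread('pics/w4.png')[:,:,::-1]
a=cv2.resize(im[80:140,295:355],None,fx=6,fy=6,interpolation=cv2.INTER_CUBIC);b=cv2.resize(im[20:80,50:110],None,fx=6,fy=6,interpolation=cv2.INTER_CUBIC)
cv2.imwrite('pics/w4c.png',np.hstack([a,b])[:,:,::-1])
st=dict(eef_pos=np.array([.5737,.1755,.1498]),ee_rot=[np.pi,0,3.14])
print(p2w('wrist',326,109,.038),p2w('wrist',78,50,.038))"
```

```text
[0.47462853 0.17651087 0.038     ] [0.43820296 0.01389841 0.038     ]
```

View pics/w4c.png

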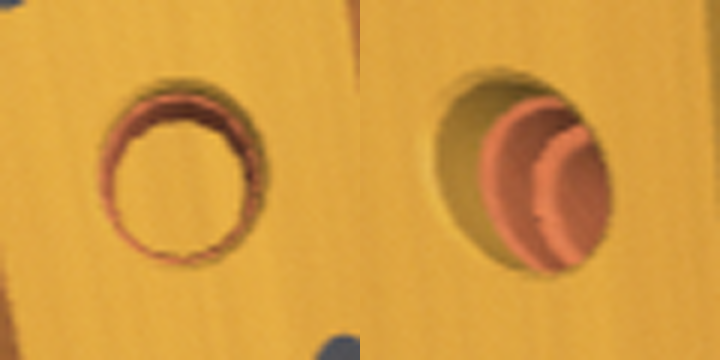

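Block B clearly has an inner step, while block A's bore shows a clear wall right down to its floor. I'll try A first and hover close above it.

>>> send_rows:
  targets:
    - {"tx":1.5,"ty":0.02,"tz":0,"roll":0}
    - {"tx":4,"ty":0.05,"tz":0,"roll":0}
    - {"tx":7,"ty":0.07,"tz":0.5,"roll":0}
    - {"tx":9,"ty":0.08,"tz":1.5,"roll":0}
    - {"tx":9.85,"ty":0.1,"tz":2.8,"roll":0}
    - {"tx":9.95,"ty":0.1,"tz":3.9,"roll":0}
    - {"tx":9.95,"ty":0.1,"tz":4.2,"roll":0}
    - {"tx":9.95,"ty":0.1,"tz":4.2,"roll":0}

```text
clock: 5.15
eef_pos: [0.4756, 0.1766, 0.1072]
ee_rot: [-3.142, -0.0, 3.14]
wrist_force: [0.7, 0.1, -1.1]
grip_width: 0.0236
```

```bash
python3 -c "
from h import *
im=manip.get_image('wrist'); cv2.imwrite('pics/w5.png',im[:,:,::-1])
im=manip.get_image('scene'); crop(im,360,120,460,240,5,'s5.png')
delta(.4742,.1765,.102,np.pi)"
```

```text
t 5.25 tcp [0.4757 0.1766 0.1078] rpy [3.1413e+00 8.0000e-04 3.1395e+00] F [-0.6 -0.6 -0.2] w 0.0236 
 d tx 0.15 ty -0.01 tz 0.58 roll -0.002
```

View pics/w5.png

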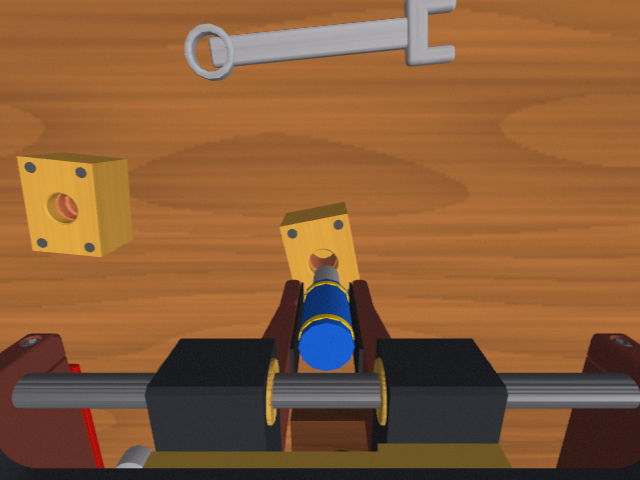

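View pics/s5.png

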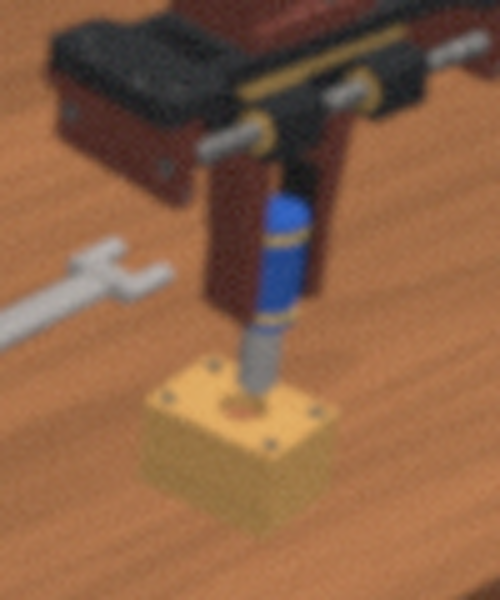

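```bash
python3 -c "
from h import *
im=cv2.imread('pics/w5.png')[:,:,::-1]; crop(im,270,200,380,300,6,'w5c.png')
print(p2w('wrist',323,258,.038),p2w('wrist',326,270,.048))
print('scene tip',p2w('scene',360+258/5,120+386/5,.0478),'hole',p2w('scene',360+244/5,120+406/5,.038))
delta(.4742,.1765,.102,np.pi)"
```

```text
[0.46992601 0.17553281 0.038     ] [0.47423676 0.17747869 0.048     ]
scene tip [0.47853051 0.17712915 0.0478    ] hole [0.47520957 0.17418755 0.038     ]
t 5.25 tcp [0.4757 0.1766 0.1078] rpy [3.1413e+00 8.0000e-04 3.1395e+00] F [-0.6 -0.6 -0.2] w 0.0236 
 d tx 0.15 ty -0.01 tz 0.58 roll -0.002
```

View pics/w5c.png

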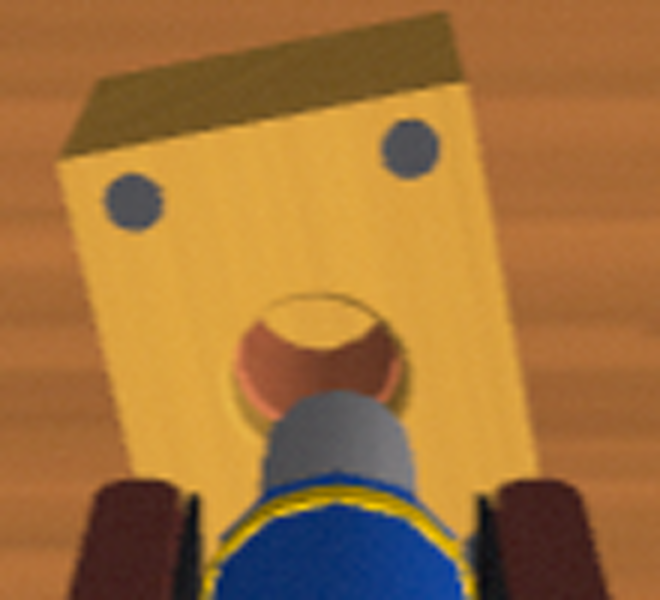

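>>> send_rows:
  targets:
    - {"tx":0.15,"ty":-0.05,"tz":0.2,"roll":0}
    - {"tx":0.27,"ty":-0.09,"tz":0.4,"roll":0}
    - {"tx":0.27,"ty":-0.09,"tz":0.5,"roll":0}
    - {"tx":0.27,"ty":-0.09,"tz":0.5,"roll":0}
    - {"tx":0.27,"ty":-0.09,"tz":0.5,"roll":0}
    - {"tx":0.27,"ty":-0.09,"tz":0.5,"roll":0}
    - {"tx":0.27,"ty":-0.09,"tz":0.5,"roll":0}
    - {"tx":0.27,"ty":-0.09,"tz":0.5,"roll":0}

```text
clock: 6.05
eef_pos: [0.4719, 0.1756, 0.1027]
ee_rot: [3.142, 0.0, 3.14]
wrist_force: [-0.2, 0.8, -0.9]
grip_width: 0.0234
```

```bash
python3 -c "
from h import *
im=manip.get_image('wrist'); crop(im,270,200,380,300,5,'w6c.png')
im=manip.get_image('scene'); crop(im,380,170,440,230,7,'s6.png')
delta(.473,.1757,.102,np.pi)"
python3 - <<'E'
import cv2,numpy as np
a=cv2.imread('pics/w6c.png');b=cv2.imread('pics/s6.png');h=500
o=np.zeros((h,a.shape[1]+b.shape[1]-180+0,3),np.uint8)
b=b[:, 60:60+ (b.shape[1]-180)]
o[:a.shape[0],:a.shape[1]]=a;o[:b.shape[0],a.shape[1]:a.shape[1]+b.shape[1]]=b
cv2.imwrite('pics/c6.png',o)
E
```

```text
t 6.15 tcp [0.4719 0.1756 0.1027] rpy [3.1416 0.     3.1398] F [-0.5  0.1 -1.4] w 0.0236 
 d tx -0.11 ty 0.01 tz 0.07 roll -0.002
```

View pics/c6.png

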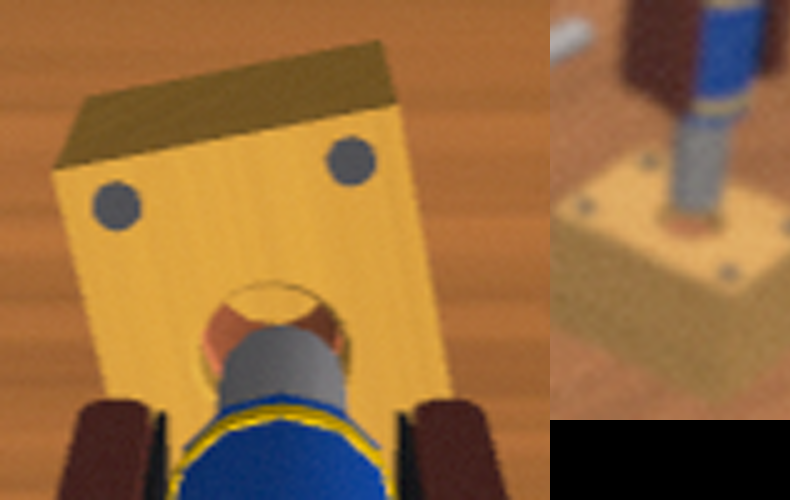

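```bash
python3 -c "
from h import *
h=p2w('wrist',325.2,270.4,.038); print(h)
st=manip.sense(); e=st['eef_pos']
# expected pin foot circle outline (chamfer 12mm at tip, 16mm 3mm up) in wrist & hole circle outline
for cx in(.4719,.4724,.473):
  t=np.linspace(0,2*np.pi,60); 
  up=np.array([w2p('wrist',[cx+.008*np.cos(a),e[1]+.008*np.sin(a),e[2]-.057]) for a in t]); print(cx,'pin up row min',up.min(0),up.max(0))
for hx in(.471,.472,.473,.474):
  up=np.array([w2p('wrist',[hx+.0095*np.cos(a),h[1]+.0095*np.sin(a),.038]) for a in t]); print('hole',hx,up.min(0),up.max(0))
print('scene tip',w2p('scene',[e[0]+.0005,e[1],e[2]-.06]))
print('scene',p2w('scene',380+(691-550+60)/7,170+220/7,.038))
"
```

```text
[0.47267214 0.17591556 0.038     ]
0.4719 pin up row min [311.88235471 262.09519434] [337.50217322 285.72337244]
0.4724 pin up row min [311.89377194 262.85055477] [337.49533081 286.44507161]
0.473 pin up row min [311.90745116 263.75555135] [337.48713279 287.30976952]
hole 0.471 [310.46757577 254.17046954] [339.91804176 281.4895648 ]
hole 0.472 [310.49161603 255.64540555] [339.9014722  282.88922719]
hole 0.473 [310.51559008 257.1162272 ] [339.88494826 284.28508593]
hole 0.474 [310.53949819 258.5829517 ] [339.86846977 285.67715651]
scene tip (np.float64(408.54274164116515), np.float64(198.25636884681708))
scene [0.4756854  0.17350925 0.038     ]
```

>>> send_rows:
  targets:
    - {"tx":0.05,"ty":-0.05,"tz":0.1,"roll":0}
    - {"tx":0.05,"ty":-0.05,"tz":0.2,"roll":0}
    - {"tx":0.05,"ty":-0.05,"tz":0.3,"roll":0}
    - {"tx":0.05,"ty":-0.05,"tz":0.4,"roll":0}
    - {"tx":0.05,"ty":-0.05,"tz":0.5,"roll":0}
    - {"tx":0.05,"ty":-0.05,"tz":0.6,"roll":0}
    - {"tx":0.05,"ty":-0.05,"tz":0.7,"roll":0}
    - {"tx":0.05,"ty":-0.05,"tz":0.8,"roll":0}

```text
clock: 6.95
eef_pos: [0.4714, 0.1751, 0.0946]
ee_rot: [-3.142, -0.0, 3.14]
wrist_force: [-0.3, -0.1, -1.0]
grip_width: 0.0233
```

>>> send_rows:
  targets:
    - {"tx":0,"ty":0,"tz":0.1,"roll":0}
    - {"tx":0,"ty":0,"tz":0.2,"roll":0}
    - {"tx":0,"ty":0,"tz":0.3,"roll":0}
    - {"tx":0,"ty":0,"tz":0.4,"roll":0}
    - {"tx":0,"ty":0,"tz":0.5,"roll":0}
    - {"tx":0,"ty":0,"tz":0.6,"roll":0}
    - {"tx":0,"ty":0,"tz":0.7,"roll":0}
    - {"tx":0,"ty":0,"tz":0.8,"roll":0}

```text
clock: 7.75
eef_pos: [0.4714, 0.1751, 0.0866]
ee_rot: [-3.142, -0.0, 3.14]
wrist_force: [-0.5, 0.2, -0.9]
grip_width: 0.0236
```

No resistance so far. The next stretch covers the critical depth, where a tight bush would stop it at TCP z of about 0.082.

>>> send_rows:
  targets:
    - {"tx":0,"ty":0,"tz":0.1,"roll":0}
    - {"tx":0,"ty":0,"tz":0.2,"roll":0}
    - {"tx":0,"ty":0,"tz":0.3,"roll":0}
    - {"tx":0,"ty":0,"tz":0.4,"roll":0}
    - {"tx":0,"ty":0,"tz":0.5,"roll":0}
    - {"tx":0,"ty":0,"tz":0.55,"roll":0}
    - {"tx":0,"ty":0,"tz":0.6,"roll":0}
    - {"tx":0,"ty":0,"tz":0.65,"roll":0}

```text
clock: 8.55
eef_pos: [0.4714, 0.1751, 0.0802]
ee_rot: [3.142, 0.0, 3.14]
wrist_force: [0.2, -0.4, -0.5]
grip_width: 0.0237
```

>>> send_rows:
  targets:
    - {"tx":0,"ty":0,"tz":0.15,"roll":0}
    - {"tx":0,"ty":0,"tz":0.3,"roll":0}
    - {"tx":0,"ty":0,"tz":0.5,"roll":0}
    - {"tx":0,"ty":0,"tz":0.7,"roll":0}
    - {"tx":0,"ty":0,"tz":0.9,"roll":0}
    - {"tx":0,"ty":0,"tz":1.1,"roll":0}
    - {"tx":0,"ty":0,"tz":1.2,"roll":0}
    - {"tx":0,"ty":0,"tz":1.25,"roll":0}

```text
clock: 9.35
eef_pos: [0.4713, 0.175, 0.0675]
ee_rot: [-3.142, -0.0, 3.14]
wrist_force: [0.2, -2.0, 0.3]
grip_width: 0.0236
```

>>> send_rows:
  targets:
    - {"tx":0,"ty":0,"tz":0.03,"roll":0}
    - {"tx":0,"ty":0,"tz":0.06,"roll":0}
    - {"tx":0,"ty":0,"tz":0.09,"roll":0}
    - {"tx":0,"ty":0,"tz":0.11,"roll":0}
    - {"tx":0,"ty":0,"tz":0.13,"roll":0}
    - {"tx":0,"ty":0,"tz":0.13,"roll":0}
    - {"tx":0,"ty":0,"tz":0.13,"roll":0}
    - {"tx":0,"ty":0,"tz":0.13,"roll":0}

```text
clock: 10.15
eef_pos: [0.4714, 0.1751, 0.0664]
ee_rot: [3.142, 0.0, 3.14]
wrist_force: [0.9, -0.1, -1.1]
grip_width: 0.0234
```

```bash
python3 -c "
from h import *
delta(.473,.1757,.066,np.pi)
im=manip.get_image('scene'); crop(im,360,140,460,240,5,'s7.png')"
```

```text
t 10.15 tcp [0.4714 0.1751 0.0664] rpy [3.1416 0.     3.1398] F [ 0.9 -0.1 -1.1] w 0.0234 
 d tx -0.16 ty 0.06 tz 0.04 roll -0.002
```

View pics/s7.png

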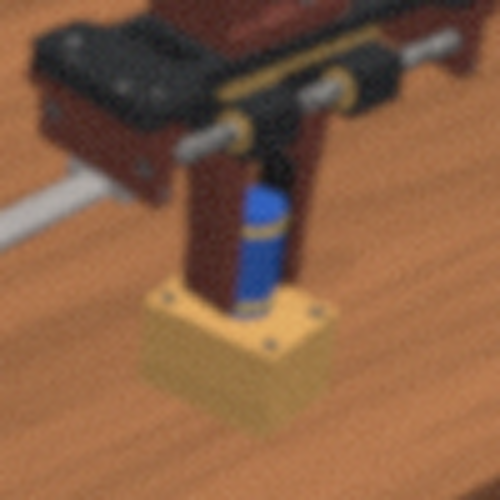

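The handle's shoulder is at the block's top. I'll release and rise.

>>> send_rows:
  targets:
    - {"tx":0,"ty":0,"tz":0.03,"roll":0}
    - {"tx":0,"ty":0,"tz":0.03,"roll":0}
    - {"tx":0,"ty":0,"tz":0.03,"roll":0}
    - {"tx":0,"ty":0,"tz":0.03,"roll":0}
    - {"tx":0,"ty":0,"tz":-0.5,"roll":0}
    - {"tx":0,"ty":0,"tz":-2,"roll":0}
    - {"tx":0,"ty":0,"tz":-5,"roll":0}
    - {"tx":0,"ty":0,"tz":-9,"roll":0}
  grip: 0.2

```text
clock: 11.0
eef_pos: [0.4702, 0.1747, 0.1564]
ee_rot: [-3.141, -0.003, 3.14]
wrist_force: [0.4, -0.7, -0.2]
grip_width: 0.0526
```

```bash
python3 -c "
from h import *
delta(.56,.0125,.15,np.pi-.11)
im=manip.get_image('scene'); crop(im,360,140,460,240,5,'s8.png')"
```

```text
t 11.00 tcp [0.4702 0.1747 0.1564] rpy [-3.1405 -0.0033  3.1397] F [ 0.4 -0.7 -0.2] w 0.0526 
 d tx -9.01 ty -16.20 tz 0.63 roll 0.108
```

View pics/s8.png

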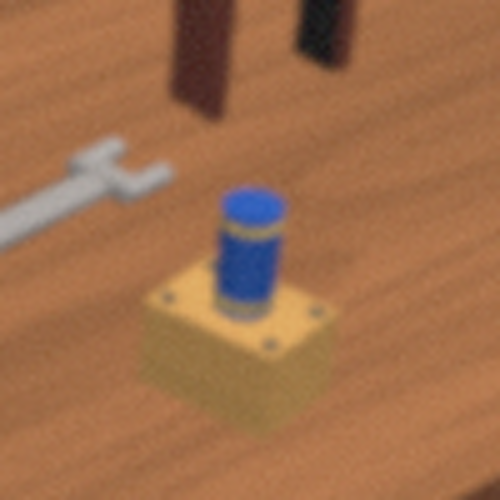

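The gauge stands home in block A with its shoulder on the top. Now on to block B.

>>> send_rows:
  targets:
    - {"tx":0.2,"ty":-1.5,"tz":0,"roll":0.02}
    - {"tx":0.6,"ty":-4,"tz":0,"roll":0.04}
    - {"tx":1.2,"ty":-7.5,"tz":0,"roll":0.06}
    - {"tx":1.8,"ty":-11,"tz":0.5,"roll":0.08}
    - {"tx":2.5,"ty":-14,"tz":2,"roll":0.1}
    - {"tx":3,"ty":-15.7,"tz":3.5,"roll":0.108}
    - {"tx":3.2,"ty":-16.2,"tz":4.5,"roll":0.108}
    - {"tx":3.2,"ty":-16.2,"tz":4.5,"roll":0.108}
  grip: 0.65

```text
clock: 11.85
eef_pos: [0.4373, 0.0124, 0.1098]
ee_rot: [-3.141, -0.004, 3.03]
wrist_force: [0.3, 0.5, 0.2]
grip_width: 0.0726
```

```bash
python3 -c "
from h import *
im=manip.get_image('wrist'); cv2.imwrite('pics/w9.png',im[:,:,::-1])
delta(.438,.0128,.035,np.pi-.11)"
```

```text
t 11.90 tcp [0.4383 0.013  0.1106] rpy [-3.1414e+00 -2.3000e-03  3.0308e+00] F [-0.6 -0.1 -0.2] w 0.0723 
 d tx 0.01 ty -0.02 tz 7.56 roll -0.001
```

View pics/w9.png

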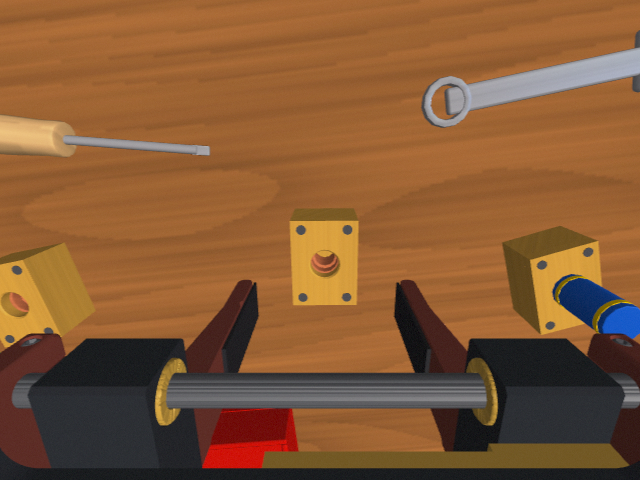

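Block B, with its bore at (324,263), is centred and square between the jaws. I'll descend and grip.

>>> send_rows:
  targets:
    - {"tx":0,"ty":0,"tz":1.2,"roll":0}
    - {"tx":0,"ty":0,"tz":3,"roll":0}
    - {"tx":0,"ty":0,"tz":4.8,"roll":0}
    - {"tx":0,"ty":0,"tz":6.2,"roll":0}
    - {"tx":0,"ty":0,"tz":7.1,"roll":0}
    - {"tx":0,"ty":0,"tz":7.4,"roll":0}
    - {"tx":0,"ty":0,"tz":7.4,"roll":0}
    - {"tx":0,"ty":0,"tz":7.4,"roll":0}

```text
clock: 12.7
eef_pos: [0.4395, 0.0133, 0.0377]
ee_rot: [3.142, 0.001, 3.032]
wrist_force: [0.3, -0.3, -0.3]
grip_width: 0.0724
```

>>> send_rows:
  targets:
    - {"tx":0,"ty":0,"tz":0,"roll":0}
    - {"tx":0,"ty":0,"tz":0,"roll":0}
    - {"tx":0,"ty":0,"tz":0,"roll":0}
    - {"tx":0,"ty":0,"tz":0,"roll":0}
    - {"tx":0,"ty":0,"tz":0,"roll":0}
    - {"tx":0,"ty":0,"tz":0,"roll":0}
    - {"tx":0,"ty":0,"tz":0,"roll":0}
    - {"tx":0,"ty":0,"tz":0,"roll":0}
  grip: -1
  force: 40

```text
clock: 13.5
eef_pos: [0.4392, 0.0129, 0.0376]
ee_rot: [-3.141, 0.0, 3.032]
wrist_force: [-0.6, -3.5, 6.0]
grip_width: 0.0438
```

```bash
python3 -c "
from h import *
delta(.656,-.11,.13,np.pi-.015)"
```

```text
t 13.50 tcp [0.4392 0.0129 0.0376] rpy [-3.1414e+00  3.0000e-04  3.0320e+00] F [-0.6 -3.5  6. ] w 0.0438 
 d tx -22.90 ty -9.85 tz -9.23 roll -0.095
```

Block B is gripped at 43.8 mm. Now to lift it and carry it to the bin.

>>> send_rows:
  targets:
    - {"tx":0,"ty":0,"tz":-1,"roll":0}
    - {"tx":0,"ty":0,"tz":-3,"roll":0}
    - {"tx":-0.5,"ty":-0.2,"tz":-6,"roll":0}
    - {"tx":-3,"ty":-1.3,"tz":-9,"roll":-0.02}
    - {"tx":-7,"ty":-3,"tz":-9.6,"roll":-0.04}
    - {"tx":-11,"ty":-4.7,"tz":-9.6,"roll":-0.06}
    - {"tx":-15,"ty":-6.5,"tz":-9.6,"roll":-0.08}
    - {"tx":-19,"ty":-8.2,"tz":-9.6,"roll":-0.095}

```text
clock: 14.3
eef_pos: [0.6196, -0.0899, 0.1335]
ee_rot: [3.141, -0.001, 3.127]
wrist_force: [0.5, 0.7, -4.6]
grip_width: 0.0437
```

```bash
python3 -c "
from h import *
delta(.657,-.11,.13,np.pi-.015)"
```

```text
t 14.30 tcp [ 0.6196 -0.0899  0.1335] rpy [ 3.1411e+00 -1.0000e-03  3.1273e+00] F [ 0.5  0.7 -4.6] w 0.0437 
 d tx -3.77 ty -1.96 tz 0.35 roll 0.001
```

>>> send_rows:
  targets:
    - {"tx":-2,"ty":-1,"tz":0,"roll":0}
    - {"tx":-3.4,"ty":-1.6,"tz":0,"roll":0}
    - {"tx":-3.8,"ty":-1.75,"tz":0,"roll":0}
    - {"tx":-3.8,"ty":-1.75,"tz":1,"roll":0}
    - {"tx":-3.8,"ty":-1.75,"tz":2.2,"roll":0}
    - {"tx":-3.8,"ty":-1.75,"tz":3.2,"roll":0}
    - {"tx":-3.8,"ty":-1.75,"tz":3.5,"roll":0}
    - {"tx":-3.8,"ty":-1.75,"tz":3.5,"roll":0}

```text
clock: 15.1
eef_pos: [0.6557, -0.1068, 0.0973]
ee_rot: [3.141, -0.002, 3.127]
wrist_force: [-0.4, 0.1, -5.3]
grip_width: 0.0439
```

```bash
python3 -c "
from h import *
delta(.657,-.11,.0436,np.pi-.015)
im=manip.get_image('top'); crop(im,260,80,460,240,4,'t10.png')"
```

```text
t 15.10 tcp [ 0.6557 -0.1068  0.0973] rpy [ 3.1412e+00 -2.1000e-03  3.1271e+00] F [-0.4  0.1 -5.3] w 0.0439 
 d tx -0.14 ty -0.32 tz 5.37 roll 0.001
```

View pics/t10.png

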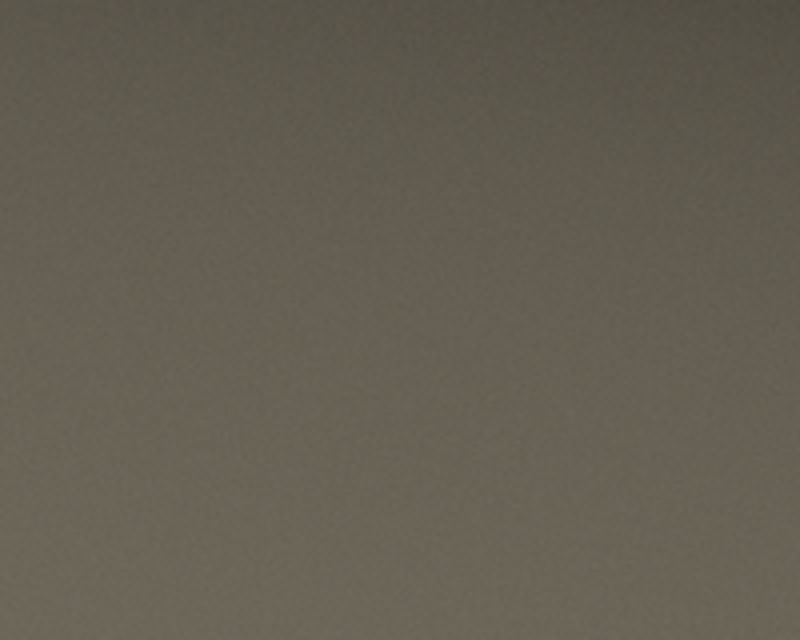

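The arm blocks the top view, but the pose fits. I'll lower gently towards the bin floor.

>>> send_rows:
  targets:
    - {"tx":-0.1,"ty":-0.2,"tz":1,"roll":0}
    - {"tx":-0.1,"ty":-0.25,"tz":2.2,"roll":0}
    - {"tx":-0.1,"ty":-0.25,"tz":3.3,"roll":0}
    - {"tx":-0.1,"ty":-0.25,"tz":4,"roll":0}
    - {"tx":-0.1,"ty":-0.25,"tz":4.4,"roll":0}
    - {"tx":-0.1,"ty":-0.25,"tz":4.7,"roll":0}
    - {"tx":-0.1,"ty":-0.25,"tz":4.9,"roll":0}
    - {"tx":-0.1,"ty":-0.25,"tz":5,"roll":0}

```text
clock: 15.95
eef_pos: [0.6578, -0.1098, 0.0484]
ee_rot: [-3.142, 0.0, 3.127]
wrist_force: [-1.0, 1.3, -4.1]
grip_width: 0.0437
```

```bash
python3 -c "
from h import *
im=manip.get_image('scene'); crop(im,200,180,440,360,3.3,'s11.png')
delta(.657,-.11,.0428,np.pi-.015)"
```

```text
t 16.00 tcp [ 0.6578 -0.1098  0.0484] rpy [-3.1415e+00  2.0000e-04  3.1268e+00] F [ 0.5 -0.  -3.7] w 0.0436 
 d tx 0.08 ty -0.02 tz 0.56 roll 0.000
```

View pics/s11.png

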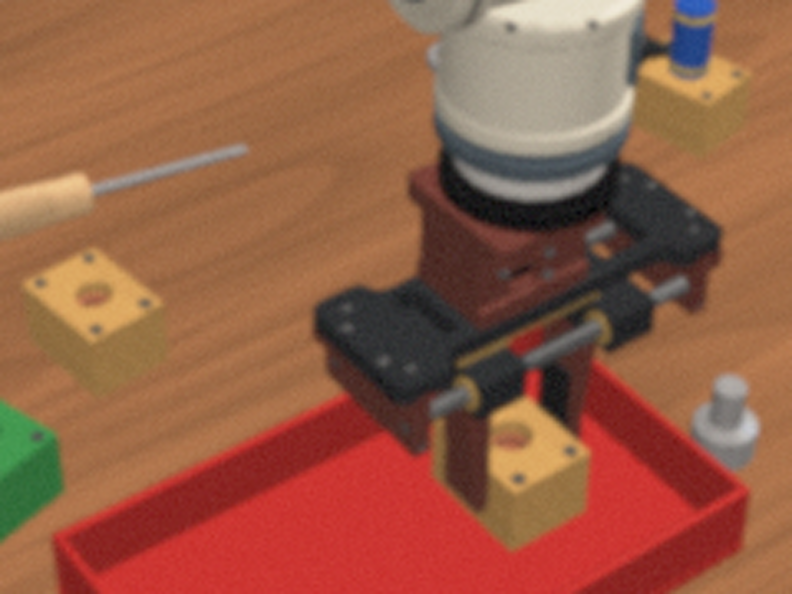

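The block is inside the bin, about 6 mm above the floor. I'll lower the last bit slowly.

>>> send_rows:
  targets:
    - {"tx":0,"ty":0,"tz":0.1,"roll":0}
    - {"tx":0,"ty":0,"tz":0.2,"roll":0}
    - {"tx":0,"ty":0,"tz":0.3,"roll":0}
    - {"tx":0,"ty":0,"tz":0.37,"roll":0}
    - {"tx":0,"ty":0,"tz":0.43,"roll":0}
    - {"tx":0,"ty":0,"tz":0.48,"roll":0}
    - {"tx":0,"ty":0,"tz":0.52,"roll":0}
    - {"tx":0,"ty":0,"tz":0.54,"roll":0}

```text
clock: 16.8
eef_pos: [0.6576, -0.1098, 0.0429]
ee_rot: [-3.142, -0.0, 3.127]
wrist_force: [-0.3, -0.3, -4.5]
grip_width: 0.0437
```

>>> send_rows:
  targets:
    - {"tx":0,"ty":0,"tz":0.03,"roll":0}
    - {"tx":0,"ty":0,"tz":0.03,"roll":0}
    - {"tx":0,"ty":0,"tz":0.03,"roll":0}
    - {"tx":0,"ty":0,"tz":0.03,"roll":0}
    - {"tx":0,"ty":0,"tz":-1,"roll":0}
    - {"tx":0,"ty":0,"tz":-3.5,"roll":0}
    - {"tx":0,"ty":0,"tz":-7,"roll":0}
    - {"tx":0,"ty":0,"tz":-10,"roll":0}
  grip: 0.65

```text
clock: 17.6
eef_pos: [0.6578, -0.1098, 0.1451]
ee_rot: [-3.141, 0.001, 3.127]
wrist_force: [-0.3, 0.5, 0.6]
grip_width: 0.0726
```

```bash
python3 -c "
from h import *
im=manip.get_image('scene'); crop(im,200,180,440,360,3.3,'s12.png')
delta(.4437,-.205,.11,np.pi+.078)"
```

```text
t 17.65 tcp [ 0.6607 -0.1103  0.1505] rpy [-3.1402  0.0081  3.1269] F [ 1.8 -0.4  2.7] w 0.0725 
 d tx 21.59 ty -9.78 tz 3.89 roll -0.093
```

View pics/s12.png

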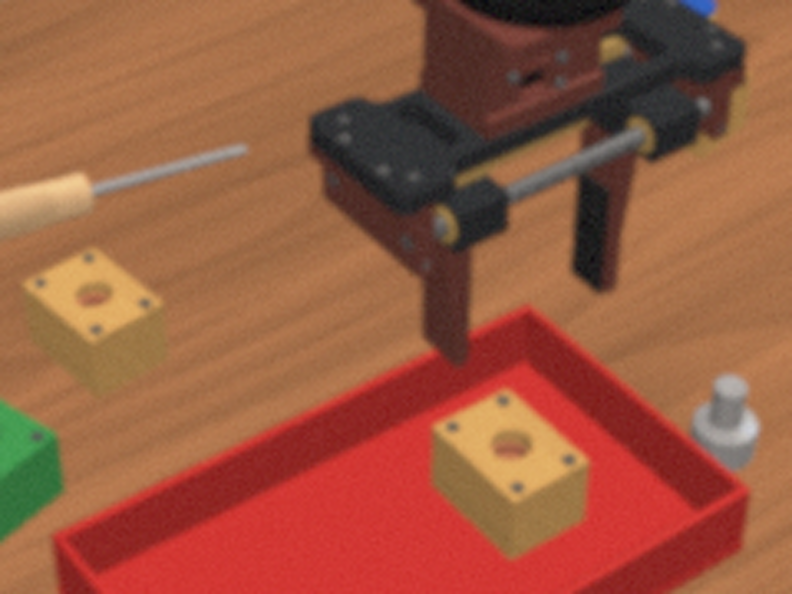

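>>> send_rows:
  targets:
    - {"tx":2,"ty":-1,"tz":0,"roll":-0.01}
    - {"tx":5.5,"ty":-2.5,"tz":0,"roll":-0.02}
    - {"tx":9.5,"ty":-4.4,"tz":0,"roll":-0.04}
    - {"tx":13.5,"ty":-6.2,"tz":0.5,"roll":-0.06}
    - {"tx":17.3,"ty":-8,"tz":1.5,"roll":-0.08}
    - {"tx":20,"ty":-9.2,"tz":2.5,"roll":-0.09}
    - {"tx":21.2,"ty":-9.8,"tz":3.2,"roll":-0.093}
    - {"tx":21.2,"ty":-9.8,"tz":3.2,"roll":-0.093}

```text
clock: 18.45
eef_pos: [0.4431, -0.2049, 0.1107]
ee_rot: [3.141, -0.001, -3.065]
wrist_force: [0.0, 0.1, 0.2]
grip_width: 0.0725
```

```bash
python3 -c "
from h import *
im=manip.get_image('wrist'); cv2.imwrite('pics/w13.png',im[:,:,::-1])
delta(.4437,-.205,.0376,np.pi+.078)"
```

```text
t 18.50 tcp [ 0.4448 -0.205   0.1112] rpy [-3.1414e+00  6.0000e-04 -3.0648e+00] F [ 0.1  0.  -0.7] w 0.0725 
 d tx 0.11 ty 0.01 tz 7.36 roll -0.001
```

View pics/w13.png

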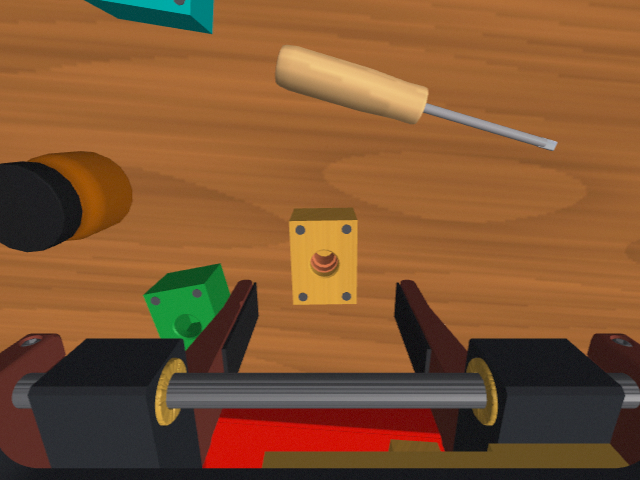

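Block C (bore at (324,263)) is centred. The green look-alike is near the left finger, so I'll check that clearance.

```bash
python3 -c "
from h import *
for u,v in[(221,264),(229,290),(229,300)]: print(p2w('wrist',u,v,.038),p2w('wrist',u,v,0))
k=3
for u,v in[(375,362),(450,342),(400,455),(478,425)]: print(p2w('top',290+u/3,95+v/3,.038))"
```

```text
[ 0.44996316 -0.27422291  0.038     ] [ 0.46598804 -0.2855332   0.        ]
[ 0.46878865 -0.26906609  0.038     ] [ 0.48817003 -0.27945694  0.        ]
[ 0.47645111 -0.26913871  0.038     ] [ 0.49719866 -0.27954252  0.        ]
[ 0.51855437 -0.266738    0.038     ]
[ 0.53166574 -0.31416097  0.038     ]
[ 0.45967509 -0.28040033  0.038     ]
[ 0.47882033 -0.32941432  0.038     ]
```

>>> send_rows:
  targets:
    - {"tx":0,"ty":0,"tz":1.2,"roll":0}
    - {"tx":0,"ty":0,"tz":3,"roll":0}
    - {"tx":0,"ty":0,"tz":4.8,"roll":0}
    - {"tx":0,"ty":0,"tz":6.2,"roll":0}
    - {"tx":0,"ty":0,"tz":7.1,"roll":0}
    - {"tx":0,"ty":0,"tz":7.3,"roll":0}
    - {"tx":0,"ty":0,"tz":7.3,"roll":0}
    - {"tx":0,"ty":0,"tz":7.3,"roll":0}
  grip: 0.45

```text
clock: 19.3
eef_pos: [0.4447, -0.2048, 0.0384]
ee_rot: [-3.141, 0.001, -3.063]
wrist_force: [-0.5, -0.3, -0.1]
grip_width: 0.064
```

>>> send_rows:
  targets:
    - {"tx":0,"ty":0,"tz":0,"roll":0}
    - {"tx":0,"ty":0,"tz":0,"roll":0}
    - {"tx":0,"ty":0,"tz":0,"roll":0}
    - {"tx":0,"ty":0,"tz":0,"roll":0}
    - {"tx":0,"ty":0,"tz":0,"roll":0}
    - {"tx":0,"ty":0,"tz":0,"roll":0}
    - {"tx":0,"ty":0,"tz":0,"roll":0}
    - {"tx":0,"ty":0,"tz":0,"roll":0}
  grip: -1
  force: 40

```text
clock: 20.1
eef_pos: [0.4446, -0.205, 0.0384]
ee_rot: [-3.141, 0.001, -3.064]
wrist_force: [-0.8, -2.0, 6.2]
grip_width: 0.0438
```

```bash
python3 -c "
from h import *
delta(.656,-.234,.13,np.pi-.015)"
```

```text
t 20.10 tcp [ 0.4446 -0.205   0.0384] rpy [-3.1409e+00  8.0000e-04 -3.0635e+00] F [-0.8 -2.   6.2] w 0.0438 
 d tx -20.86 ty -4.55 tz -9.14 roll 0.093
```

>>> send_rows:
  targets:
    - {"tx":0,"ty":0,"tz":-1,"roll":0}
    - {"tx":0,"ty":0,"tz":-3,"roll":0}
    - {"tx":0,"ty":0,"tz":-6,"roll":0}
    - {"tx":-1.5,"ty":-0.3,"tz":-9,"roll":0.02}
    - {"tx":-5,"ty":-1.1,"tz":-9.6,"roll":0.04}
    - {"tx":-9,"ty":-2,"tz":-9.6,"roll":0.06}
    - {"tx":-13,"ty":-2.8,"tz":-9.6,"roll":0.08}
    - {"tx":-17,"ty":-3.7,"tz":-9.6,"roll":0.093}

```text
clock: 20.9
eef_pos: [0.6171, -0.2277, 0.1338]
ee_rot: [3.141, -0.002, 3.126]
wrist_force: [-0.3, -0.8, -5.1]
grip_width: 0.0438
```

>>> send_rows:
  targets:
    - {"tx":-2,"ty":-0.7,"tz":0,"roll":0}
    - {"tx":-3.4,"ty":-1.1,"tz":0,"roll":0}
    - {"tx":-3.8,"ty":-1.2,"tz":0,"roll":0}
    - {"tx":-3.8,"ty":-1.2,"tz":0,"roll":0}
    - {"tx":-3.8,"ty":-1.2,"tz":1,"roll":0}
    - {"tx":-3.8,"ty":-1.2,"tz":2,"roll":0}
    - {"tx":-3.8,"ty":-1.2,"tz":2.5,"roll":0}
    - {"tx":-3.8,"ty":-1.2,"tz":2.5,"roll":0}

```text
clock: 21.7
eef_pos: [0.6531, -0.2404, 0.1073]
ee_rot: [3.141, -0.003, 3.127]
wrist_force: [-0.3, 0.4, -4.7]
grip_width: 0.044
```

```bash
python3 -c "
from h import *
im=manip.get_image('scene'); cv2.imwrite('pics/s14.png',im[:,:,::-1])
delta(.656,-.234,.0435,np.pi-.015)"
```

```text
t 21.75 tcp [ 0.6537 -0.2406  0.1081] rpy [ 3.1410e+00 -1.6000e-03  3.1267e+00] F [-0.3  0.7 -4.6] w 0.0438 
 d tx -0.23 ty 0.66 tz 6.46 roll 0.000
```

View pics/s14.png

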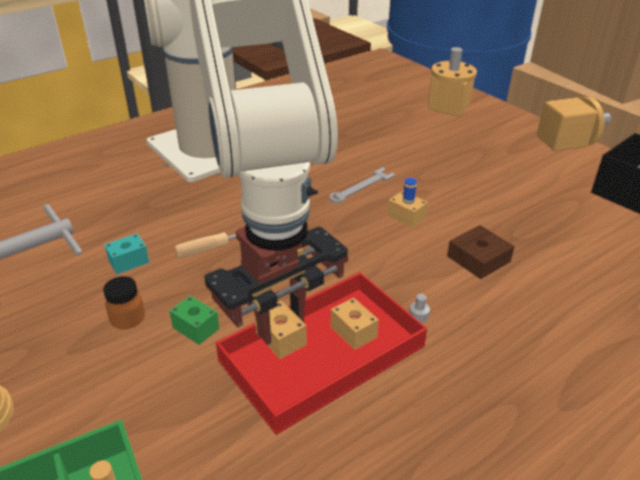

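Block C, over the bin, needs a shift of 6.5 mm in +y. I'll lower it.

>>> send_rows:
  targets:
    - {"tx":-0.1,"ty":0.4,"tz":0.5,"roll":0}
    - {"tx":-0.1,"ty":0.65,"tz":1.5,"roll":0}
    - {"tx":-0.1,"ty":0.65,"tz":2.8,"roll":0}
    - {"tx":-0.1,"ty":0.65,"tz":4,"roll":0}
    - {"tx":-0.1,"ty":0.65,"tz":5,"roll":0}
    - {"tx":-0.1,"ty":0.65,"tz":5.5,"roll":0}
    - {"tx":-0.1,"ty":0.65,"tz":5.7,"roll":0}
    - {"tx":-0.1,"ty":0.65,"tz":5.7,"roll":0}

```text
clock: 22.55
eef_pos: [0.6555, -0.2344, 0.0517]
ee_rot: [3.142, -0.0, 3.127]
wrist_force: [0.2, 0.1, -4.6]
grip_width: 0.0436
```

```bash
python3 -c "
from h import *
delta(.656,-.234,.0437,np.pi-.015)"
```

```text
t 22.55 tcp [ 0.6555 -0.2344  0.0517] rpy [ 3.1415e+00 -3.0000e-04  3.1267e+00] F [ 0.2  0.1 -4.6] w 0.0436 
 d tx -0.05 ty 0.04 tz 0.80 roll 0.000
```

>>> send_rows:
  targets:
    - {"tx":0,"ty":0,"tz":0.15,"roll":0}
    - {"tx":0,"ty":0,"tz":0.3,"roll":0}
    - {"tx":0,"ty":0,"tz":0.45,"roll":0}
    - {"tx":0,"ty":0,"tz":0.57,"roll":0}
    - {"tx":0,"ty":0,"tz":0.66,"roll":0}
    - {"tx":0,"ty":0,"tz":0.72,"roll":0}
    - {"tx":0,"ty":0,"tz":0.76,"roll":0}
    - {"tx":0,"ty":0,"tz":0.78,"roll":0}

```text
clock: 23.35
eef_pos: [0.6555, -0.2343, 0.0441]
ee_rot: [3.142, -0.0, 3.127]
wrist_force: [-0.1, 0.5, -4.6]
grip_width: 0.0436
```

>>> send_rows:
  targets:
    - {"tx":0,"ty":0,"tz":0.03,"roll":0}
    - {"tx":0,"ty":0,"tz":0.03,"roll":0}
    - {"tx":0,"ty":0,"tz":0.03,"roll":0}
    - {"tx":0,"ty":0,"tz":0.03,"roll":0}
    - {"tx":0,"ty":0,"tz":-1,"roll":0}
    - {"tx":0,"ty":0,"tz":-3.5,"roll":0}
    - {"tx":0,"ty":0,"tz":-7,"roll":0}
    - {"tx":0,"ty":0,"tz":-11,"roll":0}
  grip: 0.65

```text
clock: 24.15
eef_pos: [0.6549, -0.234, 0.1551]
ee_rot: [3.141, -0.002, 3.127]
wrist_force: [0.5, 0.1, 0.7]
grip_width: 0.0725
```

>>> send_rows:
  targets:
    - {"tx":0.5,"ty":0,"tz":-2,"roll":0}
    - {"tx":2,"ty":0,"tz":-4,"roll":0}
    - {"tx":4.5,"ty":0,"tz":-6,"roll":0}
    - {"tx":7.5,"ty":0,"tz":-8,"roll":0}
    - {"tx":10.5,"ty":0,"tz":-10,"roll":0}
    - {"tx":13,"ty":0,"tz":-11,"roll":0}
    - {"tx":14,"ty":0,"tz":-11,"roll":0}
    - {"tx":14,"ty":0,"tz":-11,"roll":0}

```text
clock: 24.95
eef_pos: [0.5145, -0.2322, 0.2642]
ee_rot: [3.142, -0.0, 3.126]
wrist_force: [-0.6, 0.4, 1.2]
grip_width: 0.0724
```

```bash
python3 -c "
from h import *
delta(.656,-.234,.0437,np.pi-.015)
im=manip.get_image('scene'); cv2.imwrite('pics/s15.png',im[:,:,::-1]);  crop(im,200,150,440,330,3.3,'s15c.png')
im=manip.get_image('top'); cv2.imwrite('pics/t15.png',im[:,:,::-1])"
```

```text
t 24.95 tcp [ 0.5145 -0.2322  0.2642] rpy [ 3.1416 -0.      3.126 ] F [-0.6  0.4  1.2] w 0.0724 
 d tx -14.16 ty 0.04 tz 22.05 roll -0.001
```

View pics/s15.png

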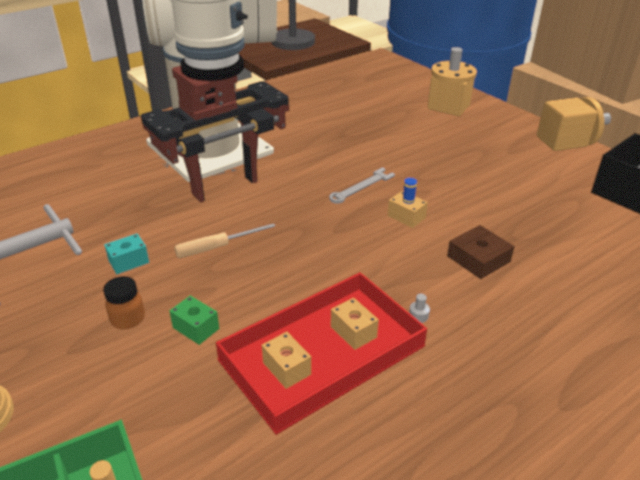

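View pics/t15.png

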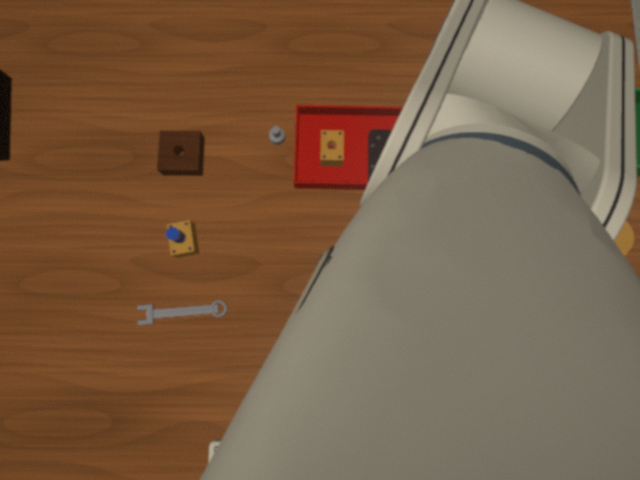

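Both failed blocks stand flat in the bin, at (287,358) and (355,322) in the scene view. The gauge is home at (410,195), and the screwdriver, wrench, shaft and jar look unmoved. The robot is clear of everything, so I'll hand in.

```bash
python3 -c "
from workcell import manip
print(manip.sign_off())"
```

```text
the job is handed in; nothing more can be done
None
```

The job is handed in at about 25 s of the 72 s. The gauge stands fully home in one block, the leftmost seen from the robot, and the other two blocks are in the red bin.

- **Finding the block:** The wrist camera showed the leftmost block's bore clear right down and a step inside the middle block's bore, so I tried the leftmost one first. The gauge passed the depth where a tight bush stops it and went home with almost no force, at most about 2 N on the wrist. I did not try it in the other two blocks.
- **The two failed blocks:** I lowered each to within about 1 mm of the bin floor before letting go. In the last scene picture they stand upright, side by side, about 62 mm to each side of the bin's middle.
- **Last checks:** That picture also shows the gauge seated with its shoulder on the block's top, that block where it was, and the screwdriver, wrench, shaft and jar in place. The robot was clear of everything.
- **Disagreements:** The wrist and fixed cameras differed by about 2 mm in y, so I corrected the aim just above the bore. In the last top view the arm hid part of the bin, so the right-hand block there is confirmed only by the scene camera.

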